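Make up two snack trays

TASK

Make up the two snack trays: on the long tray, the tall steel tumbler goes in the round well, the apple in the square well and the raisin box in the oblong well; on the tray with round ends, the low steel cup goes in the round well and the muffin in the square well. Each must stand upright on the floor of its well, about in the middle, and be let go. Knock nothing over, and leave the sugar jar and the salt shaker where they are.

Things in the scene. Friction and masses are not known exactly. Their poses are not given: they have to be found in the camera images.
- long_tray: fixed white tray, square corners, 285 x 112 mm, slab 6 mm thick. Origin: centre of underside; x along its length, z up. On the slab (the wells' floor) stand rims 8 mm high: ROUND well, 76 mm inside, centre x = -89.5 mm; SQUARE well, 80 x 80 mm inside, centre x = +2.5 mm; OBLONG well, 66 (along x) x 48 mm inside, centre x = +89.5 mm; all at y = 0. Its x is within 0.3 rad of world x
- oval_tray: fixed white tray with round ends, 235 x 130 mm, slab 6 mm thick. Origin: centre of underside; x along its length, z up. On the slab (the wells' floor) stand rims 8 mm high: ROUND well, 86 mm inside, centre x = -54 mm; SQUARE well, 74 x 74 mm inside, centre x = +52.5 mm; both at y = 0. Its x is within 0.3 rad of world x
- tumbler: tall plain steel tumbler, open at the top, 80 mm high, 52 mm wide at the base and 56 mm at the rim, wall 3 mm, about 100 g. Origin: centre of its underside; z up its axis
- low_cup: low wide plain steel cup, open at the top, 45 mm high, 60 mm wide at the base and 66 mm at the rim, wall 3 mm, about 90 g. Origin: centre of its underside; z up its axis
- apple: the one apple standing by itself on the counter (not those in the basin), 62 mm wide at a height of 34 mm, 57 mm high without its stem, on a flat base 30 mm wide, about 110 g. Origin: centre of its base; z up through the stem
- muffin: the one muffin standing by itself on the counter (not those in the basin): case 50 mm wide at the base, 56 mm at 34 mm height, domed brown top 60 mm wide at about 39 mm height, 56 mm high in all, about 80 g. Origin: centre of its underside; z up
- carton: small upright brown raisin box with a pale band, 48 mm (its x) x 30 mm (its y) x 62 mm high, about 60 g. Origin: centre of its underside; z up. Its x is within 0.5 rad of world x
- sugar_jar: glass sugar jar with white cap among the stock, 66 mm wide, 75 mm high, about 450 g; not to be moved. Origin: centre of its underside
- shaker: small aluminium salt shaker beyond the stock, 40 mm wide at the base, 72 mm high; not to be moved. Origin: centre of its underside
Not all that is in view belongs to the job. What is shaped like the tumbler but green is not meant. Leave any blue look-alike of the apple alone.

How it is judged:
By the outcome, as a careful person would: the job done as asked, in the order asked, and still so for the second after the job is handed in, with the robot touching nothing.
It also fails if it takes over 141 s, if anything falls off the work surface, if the arm or the gripper's body presses on something with over 40 N, if the wrist force passes 120 N, or if a joint passes its speed limit or range.

ROBOT

A 7-joint arm with a two-finger parallel gripper is mounted at the origin on the work surface. World frame = base frame: x ahead of the robot, y to its left, z up, the work surface at z = 0. Lengths are in m, angles in rad, forces in N, time in s.
With the tool pointing down it reaches from about 0.4 to 0.85 m from the base axis. Payload 10.4 kg.
Tool frame: the origin (TCP) lies between the finger pads; the fingertips stand ahead of it and the grasp point (between the pads) lies 5 mm behind it (manip.tip_extent is the z of the fingertips in the tool frame, in m); z points along the fingers, y is the line along which they close (so a half turn about z gives the same grasp; the last joint's range is limited). The gripper opens to 85 mm and grips with 20 to 120 N. Pads are 22 mm wide; open, the fingers measure 114 mm over their backs; the gripper's body (76 mm by 85 mm) begins 54 mm behind the grasp point. The pads swing forward as they close: fully open they stand 13 mm farther back than shut.
Start: joints at [1.168, 0.332, -0.065, 1.46, 0.022, 1.35, -0.088], TCP at [0.232, -0.58, 0.245] pointing down, gripper open.
Joint ranges: [-2.6, 2.6], [-0.5, 2.12], [-1.47, 1.34], [0.16, 2.42], [-1.27, 4.41], [0.06, 2.06], [-2.6, 2.6]. Speed limits (rad/s): [2.22, 2.22, 2.79, 2.79, 3.14, 3.14, 3.14].

INTERFACE

Orientations are given as a unit quaternion [x, y, z, w].
In Python, from workcell import status, viewer, manip gives the robot as it stands.
- The arm moves only by the tool play_rows, never from a script. Its argument "plan" is one flat list of numbers, 7 for each row, row after row: the turn, a rotation vector about the tool's x, y, z in degrees, then the shift along the tool's x, y, z in m, then the opening, from 0 (shut) to 1 (fully open). In form: [ax, ay, az, dx, dy, dz, grip, ax, ay, az, dx, dy, dz, grip, ...]. A call has 1 to 20 rows; each row is the pose to reach, as a shift and turn from the pose commanded when the call began, along the tool's axes at that moment; what a row does not reach only later rows make up. A row lasts 1/8 s, in which the tool goes at most 62.5 mm and 10.7 degrees, less where a joint would pass 70% of its speed; a pose out of reach is approached as far as the arm can. A call with a gripper value outside its range is refused whole. The fingers move at their own pace and stop on an object; "squeeze" is the grip in N (left out, the last holds). Time passes only in rows, so rows that repeat a pose let the fingers close. It gives the time, the measured TCP pose, the force, the opening and the grip force at its end, in the units of the state.
- status.get_obs(): the state, without advancing time (a new reading comes with each control period).
- viewer.camera(name): name is "side" or "top"; returns the picture (400x640x3 uint8, red, green, blue); there is no depth.
- viewer.camera_model(name): a dict with "fx", "fy", "cx", "cy" (pixels), "R" (3x3) and "t" (3): a world point X has camera coordinates R X + t. Camera axes: x right, y down, z forward; pixel columns grow to the right and rows downward; lengths in m; the calibration is good to about 2 mm. A picture is of the moment at which its call begins. camera_model takes no time and is no camera call.
- manip.hand_in(): hands the job in; it is judged then, once.
The state is a dict: "clock": time; "joint_pos": joint angles; "joint_velocities": joint speeds; "tau": joint torques, N m; "position": TCP position; "ee_rot": TCP orientation; "ft_force": force on the tool from outside, world axes, zero at the start; "torque": the same for the moment, N m; "grip_width": opening from 0.0 (shut) to 1.0 (fully open); "grasp_force": force on a finger pad.
Only numpy, scipy, OpenCV 4.12 (cv2) and the standard library are available. Lean on these libraries where they do the work, as an engineer would, in place of code of your own. Each camera call takes 0.05 s, during which the arm holds its last target. There are 200 camera calls.

## Working session

There is one attempt and no reset: what is moved stays moved. The work goes in short steps, Python scripts to look and compute and a tool call to move; the robot and the scene stay as the last step left them, time stands still between calls to the robot, and variables do not carry over. Pictures are saved under pics/ and viewed, at most 17 in all, crops included, and the job is handed in when it is done.

Besides the shell and the picture viewer there is one more tool, called after ">>>" as a command line: name --argument value ..., lists and objects as JSON in quotes. play_rows: Moves the arm, as the interface text tells. Its arguments: {"type":"object","properties":{"plan":{"type":"array","items":{"type":"number"}},"squeeze":{"type":"number"}},"required":["plan"]}

```bash
mkdir -p pics; ls; python3 - <<'E'
from workcell import status, viewer, manip
import cv2
for n in("side","top"):
    cv2.imwrite(f"pics/{n}0.png",viewer.camera(n)[:,:,::-1]); m=viewer.camera_model(n); print(n,m)
print(status.get_obs(), manip.tip_extent)
E
```

```text
pics
side {'fx': 454.17404124032277, 'fy': 454.17404124032277, 'cx': 318.1375428271393, 'cy': 206.49850093647098, 'R': array([[-0.82535826, -0.56456297, -0.00723939],
       [-0.31773034,  0.47502595, -0.82060817],
       [ 0.46672388, -0.67499556, -0.57144537]]), 't': array([0.47035042, 0.22132049, 0.65773386])}
top {'fx': 517.8119799874906, 'fy': 517.8119799874906, 'cx': 323.3211796813139, 'cy': 200.92136270329658, 'R': array([[ 0.01772735, -0.99970249, -0.01675307],
       [-0.99762375, -0.01656979, -0.06687523],
       [ 0.06657774,  0.01789878, -0.99762069]]), 't': array([0.00457696, 0.5670517 , 1.16728456])}
{'clock': 0.1, 'joint_pos': array([ 1.16840276,  0.33280476, -0.0647196 ,  1.46085909,  0.02159887,
        1.34986762, -0.08846915]), 'joint_velocities': array([-0.00106566, -0.00095243, -0.00048148, -0.00363924,  0.00022042,
        0.00123384,  0.00019952]), 'tau': array([ 2.73753809e-03, -6.26745057e+01,  4.99590801e-02, -3.92430604e+01,
        1.63201051e-02,  6.96256713e-03, -8.91955369e-05]), 'position': array([ 0.23160072, -0.58017226,  0.24459712]), 'ee_rot': array([ 9.82017079e-01,  1.88791074e-01, -1.40598613e-04, -6.05578091e-04]), 'ft_force': array([-0.06849029, -0.31210538, -0.39533482]), 'torque': array([ 0.03194105,  0.04637405, -0.02841962]), 'grasp_force': 0.0, 'grip_width': 1.000426530604007} 0.014
```

View pics/top0.png

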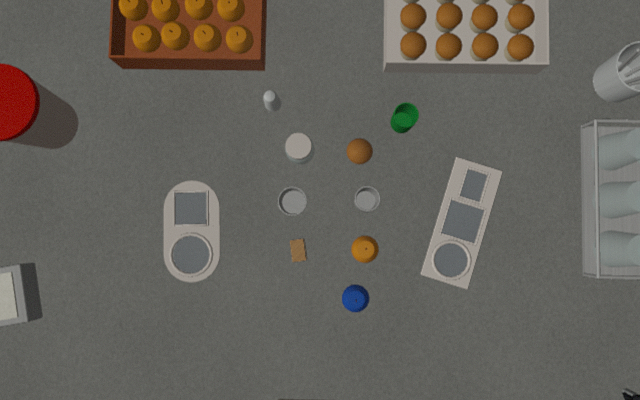

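View pics/side0.png

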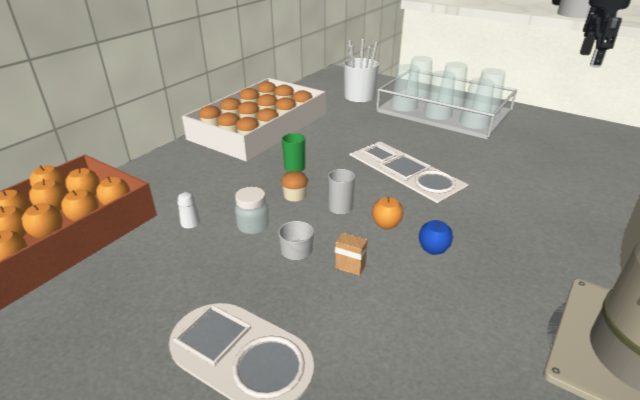

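Top view: the tumbler is the steel one at (367,198), not the green one at (404,117). The apple is the orange one at (364,249), not the blue one at (355,298). The low cup is at (292,201), the muffin at (359,151), the carton at (298,250), the jar at (298,147) and the shaker at (270,100). The oval tray is on the left and the long tray on the right. I'll confirm in one enlarged crop.

```bash
python3 - <<'E'
import cv2,numpy as np
a=cv2.imread("pics/top0.png")
def crop(x0,y0,w,h,s):
    c=cv2.resize(a[y0:y0+h,x0:x0+w],None,fx=s,fy=s,interpolation=cv2.INTER_CUBIC)
    for i in range(0,w,20):
        cv2.line(c,(i*s,0),(i*s,6),(0,255,255),1); cv2.putText(c,str(x0+i),(i*s,16),0,.35,(0,255,255),1)
    for j in range(0,h,20):
        cv2.line(c,(0,j*s),(6,j*s),(0,255,255),1); cv2.putText(c,str(y0+j),(8,j*s+4),0,.35,(0,255,255),1)
    return c
cv2.imwrite("pics/mid.png",crop(260,85,160,120,5)[:600,:800])
cv2.imwrite("pics/mid2.png",crop(270,180,130,140,4))
cv2.imwrite("pics/trays.png",np.hstack([crop(155,170,70,120,5),crop(415,150,90,145,4)[:600,:]] if 0 else [cv2.copyMakeBorder(crop(155,170,70,120,4),0,100,0,0,0),crop(415,150,90,145,4)]))
E
```

```text
(no output)
```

View pics/mid.png

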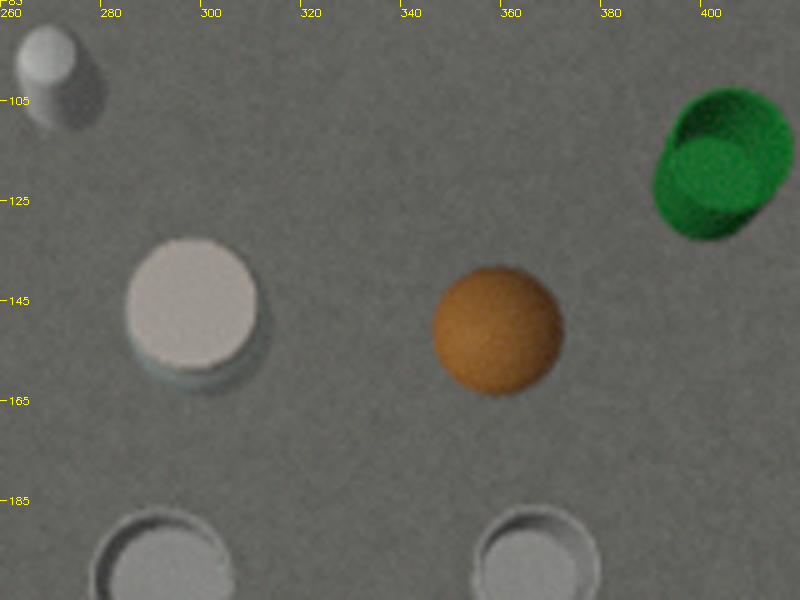

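View pics/mid2.png

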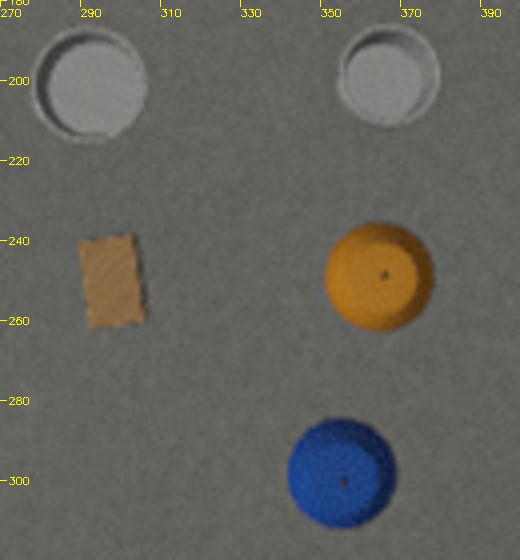

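View pics/trays.png

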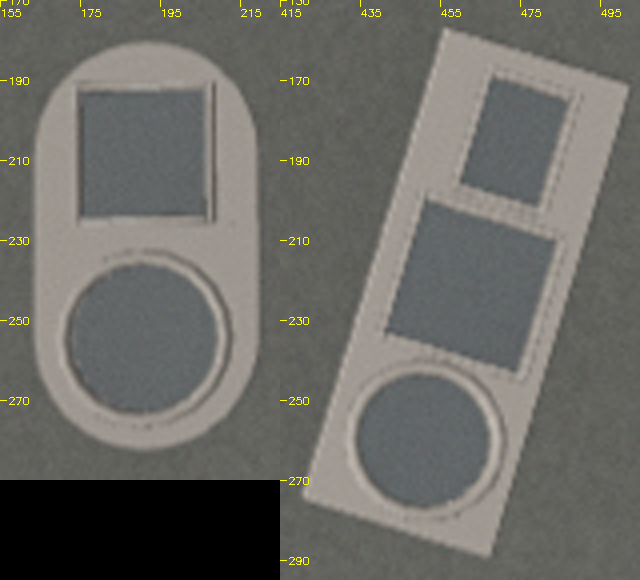

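Crop confirms: steel cups at (292,201) and (367,198), orange apple at (364,249), plain brown muffin at (359,151), carton at (298,250). The green tumbler and blue apple stay put. Now for positions.

```bash
cat > h.py <<'E'
import numpy as np, cv2
from workcell import status, viewer, manip
from scipy.spatial.transform import Rotation as Ro
def world(n,u,v,z):
    m=viewer.camera_model(n); R=np.array(m["R"]); t=np.array(m["t"])
    d=R.T@np.array([(u-m["cx"])/m["fx"],(v-m["cy"])/m["fy"],1]); c=-R.T@t
    return c+d*(z-c[2])/d[2]
def pix(n,X):
    m=viewer.camera_model(n); p=np.array(m["R"])@np.array(X)+m["t"]
    return np.array([m["fx"]*p[0]/p[2]+m["cx"],m["fy"]*p[1]/p[2]+m["cy"]])
def goto(x,y,z,psi):
    """tool-frame turn (deg) and shift from now to the target; tool x at world yaw psi, pointing down"""
    o=status.get_obs(); R=Ro.from_quat(o["ee_rot"])
    T=Ro.from_euler("z",psi)*Ro.from_euler("x",np.pi)
    print("turn",np.round((R.inv()*T).as_rotvec(degrees=True),1),"shift",np.round(R.inv().apply(np.array([x,y,z])-o["position"]),4))
def crop(n,name,x0,y0,w,h,s):
    a=viewer.camera(n)[:,:,::-1]
    c=cv2.resize(a[y0:y0+h,x0:x0+w],None,fx=s,fy=s,interpolation=cv2.INTER_CUBIC)
    cv2.imwrite(f"pics/{name}.png",c)
E
python3 - <<'E'
from h import *
def P(cx,cy,x0,y0,s,z): return world("top",x0+(cx+.5)/s-.5,y0+(cy+.5)/s-.5,z)
for n,a in dict(muffin=(498,331,260,85,5,.039),jar=(192,302,260,85,5,.075),lowcup=(90.5,84.5,270,180,4,.045),tumbler=(389,75.5,270,180,4,.08),
  apple=(379.5,277,270,180,4,.034),carton=(110.5,280.5,270,180,4,.062)).items():
    X=P(*a); print(n,X.round(4), "side px base/top",pix("side",[X[0],X[1],0]).round(),pix("side",[X[0],X[1],a[-1]]).round())
c=[P(x,y,270,180,4,.062) for x,y in((79,242),(90,327),(131,236),(141,317))]
print("carton yaw",[np.arctan2(*(c[i]-c[i+1])[[1,0]]) for i in(0,2)])
O=P(147,245.5,155,170,4,.006);print("oval",O,"round",P(143,338,155,170,4,.010),"sq",P(144,153,155,170,4,.010))
k=[P(x,y,415,150,4,.006) for x,y in((165,28),(349,85),(210,557),(23,496))]
L=sum(k)/4; d=k[0]+k[1]-k[2]-k[3]; psi=np.arctan2(d[1],d[0]); print("long",L,psi,np.linalg.norm(d)/2)
u=np.array([np.cos(psi),np.sin(psi)])
for o in(-.0895,.0025,.0895): print(L[:2]+u*o)
print("seen", P(145,440,415,150,4,.01),P((145+106+240+277)/4,(200+333+374+240)/4,415,150,4,.01),P((213+295+256+181)/4,(76+102+206+182)/4,415,150,4,.01))
E
```

```text
muffin [ 0.6806 -0.0653  0.039 ] side px base/top [294. 195.] [293. 180.]
jar [0.6855 0.0712 0.075 ] side px base/top [252. 225.] [248. 194.]
lowcup [0.5644 0.0835 0.045 ] side px base/top [296. 249.] [295. 231.]
tumbler [ 0.5697 -0.0812  0.08  ] side px base/top [340. 207.] [340. 175.]
apple [ 0.4595 -0.0803  0.034 ] side px base/top [385. 225.] [386. 211.]
carton [0.4556 0.0689 0.062 ] side px base/top [349. 267.] [350. 240.]
carton yaw [np.float64(0.15126204325318812), np.float64(0.14365298782730623)]
oval [0.49283995 0.31904042 0.006     ] round [0.43964862 0.31841071 0.01      ] sq [0.54624577 0.32155884 0.01      ]
long [ 0.52428079 -0.30383792  0.006     ] -0.2879905572022004 0.283147225811533
[ 0.43846671 -0.27841759]
[ 0.52667783 -0.30454799]
[ 0.61009487 -0.32925826]
seen [ 0.43810287 -0.27894471  0.01      ] [ 0.52595965 -0.30564999  0.01      ] [ 0.60996794 -0.33101649  0.01      ]
```

```bash
python3 -c "
from h import *
goto(.5697,-.0812,.17,-.29); goto(.5697,-.0812,.05,-.29)"
```

```text
turn [-0.1  0.  38.4] shift [ 0.499  -0.3379  0.075 ]
turn [-0.1  0.  38.4] shift [ 0.499  -0.3378  0.195 ]
```

>>> play_rows --plan '[0,0,5,0.05,-0.034,0,1,0,0,10,0.1,-0.068,0,1,0,0,15,0.15,-0.102,0,1,0,0,20,0.2,-0.135,0,1,0,0,25,0.25,-0.169,0.01,1,0,0,30,0.3,-0.203,0.02,1,0,0,34,0.35,-0.237,0.03,1,0,0,38.4,0.4,-0.27,0.045,1,0,0,38.4,0.45,-0.304,0.06,1,0,0,38.4,0.499,-0.338,0.075,1,0,0,38.4,0.499,-0.338,0.075,1,0,0,38.4,0.499,-0.338,0.075,1,0,0,38.4,0.499,-0.338,0.075,1]' --squeeze 30

```text
clock: 1.72
position: [0.5695, -0.0831, 0.1705]
ee_rot: [0.989, -0.146, 0.0, 0.0]
ft_force: [0.1, -0.4, 0.3]
grip_width: 0.996
grasp_force: 0.0
```

```bash
python3 -c "
from h import *
print(status.get_obs()['joint_pos'].round(2))
goto(.5697,-.0812,.05,-.29)
crop('side','s1',250,100,200,150,4)"
```

```text
[ 0.42  0.31 -0.42  1.67  0.14  1.19 -1.9 ]
turn [ 0.  -0.  -0.2] shift [-0.0004 -0.002   0.1205]
```

View pics/s1.png

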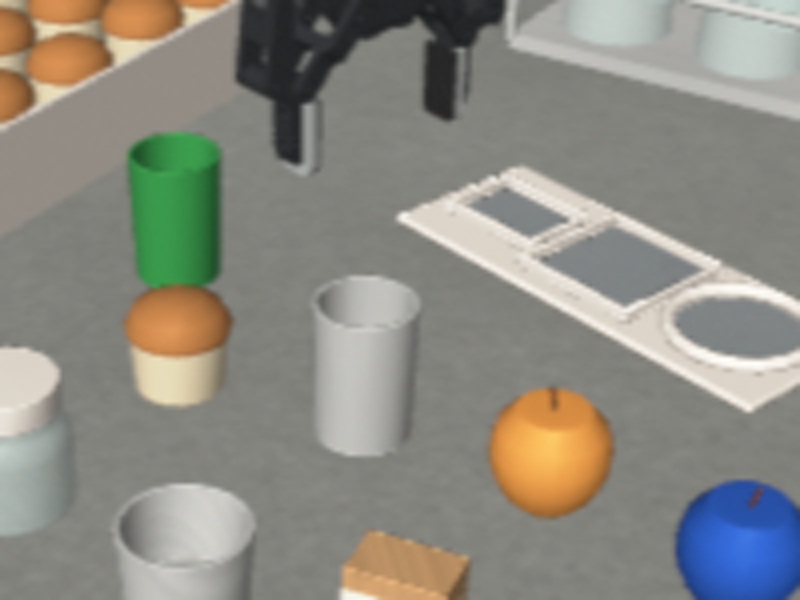

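The view shows the fingers straddling the steel tumbler, with its rim at crop (367,300). Descending and gripping.

>>> play_rows --plan '[0,0,0,0,-0.002,0.04,1,0,0,0,0,-0.002,0.08,1,0,0,0,0,-0.002,0.11,1,0,0,0,0,-0.002,0.12,1,0,0,0,0,-0.002,0.12,0.7,0,0,0,0,-0.002,0.12,0.5,0,0,0,0,-0.002,0.12,0.4,0,0,0,0,-0.002,0.12,0.4,0,0,0,0,-0.002,0.12,0.4,0,0,0,0,-0.002,0.12,0.4,0,0,0,0,-0.002,0.12,0.4,0,0,0,0,-0.002,0.12,0.4]' --squeeze 30

```text
clock: 3.28
position: [0.5714, -0.0803, 0.0519]
ee_rot: [0.989, -0.145, 0.001, 0.0]
ft_force: [-1.9, -1.2, 6.6]
grip_width: 0.649
grasp_force: 31.6
```

```bash
python3 -c "
from h import *
goto(.438,-.2787,.17,-.29);goto(.438,-.2787,.058,-.29)"
```

```text
turn [ 0.  -0.1 -0.1] shift [-0.0705  0.2284 -0.1182]
turn [ 0.  -0.1 -0.1] shift [-0.0708  0.2283 -0.0062]
```

>>> play_rows --plan '[0,0,0,0,0,-0.02,0.4,0,0,0,0,0,-0.05,0.4,0,0,0,0,0,-0.08,0.4,0,0,0,-0.005,0.015,-0.1,0.4,0,0,0,-0.012,0.04,-0.1,0.4,0,0,0,-0.022,0.07,-0.1,0.4,0,0,0,-0.032,0.105,-0.1,0.4,0,0,0,-0.043,0.14,-0.1,0.4,0,0,0,-0.053,0.17,-0.1,0.4,0,0,0,-0.062,0.2,-0.1,0.4,0,0,0,-0.068,0.22,-0.1,0.4,0,0,0,-0.0705,0.228,-0.1,0.4,0,0,0,-0.0705,0.228,-0.1,0.4,0,0,0,-0.0705,0.228,-0.1,0.4]'

```text
clock: 5.03
position: [0.4381, -0.277, 0.1504]
ee_rot: [0.99, -0.144, 0.0, -0.0]
ft_force: [0.2, 0.3, -1.6]
grip_width: 0.65
grasp_force: 32.0
```

```bash
python3 -c "
from h import *
goto(.438,-.2787,.058,-.29)
import cv2
crop('side','s2',330,100,200,150,4)
"
```

```text
turn [-0. -0.  0.] shift [0.0004 0.0016 0.0924]
```

View pics/s2.png

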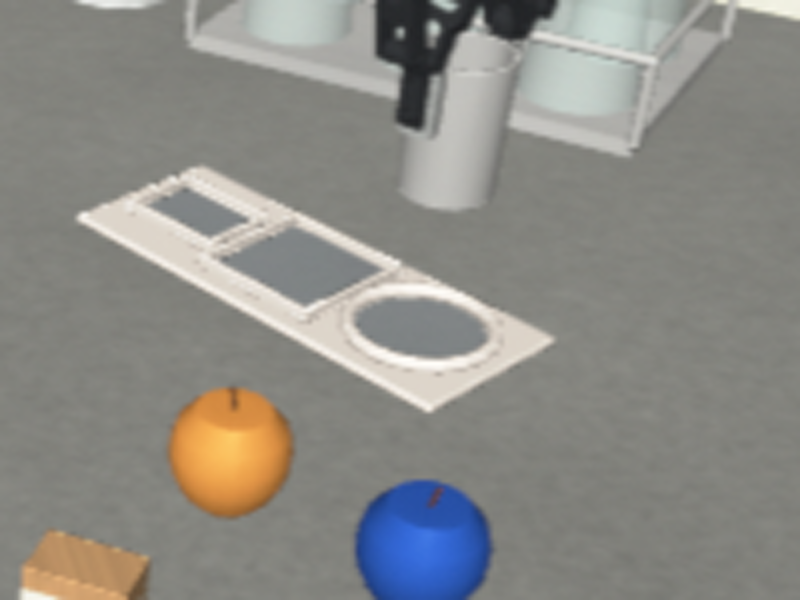

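```bash
python3 -c "
from h import *
for z in (.0985,.1785): print(((pix('side',[.4381,-.277,z])-[330,100])*4).round())"
```

```text
[436. 188.]
[459.  50.]
```

>>> play_rows --plan '[0,0,0,0.002,0.002,0.03,0.4,0,0,0,0.002,0.002,0.06,0.4,0,0,0,0.002,0.002,0.08,0.4,0,0,0,0.002,0.002,0.087,0.4,0,0,0,0.002,0.002,0.092,0.4,0,0,0,0.002,0.002,0.093,0.4,0,0,0,0.002,0.002,0.093,0.4]'

```text
clock: 5.95
position: [0.4394, -0.2805, 0.058]
ee_rot: [0.989, -0.145, 0.001, 0.0]
ft_force: [0.1, 0.6, 1.1]
grip_width: 0.647
grasp_force: 31.9
```

Contact with the floor felt. Release and lift straight up, then toward the apple.

>>> play_rows --plan '[0,0,0,0,0,0,0.6,0,0,0,0,0,0,0.7,0,0,0,0,0,0,0.85,0,0,0,0,0,0,1,0,0,0,0,0,0,1,0,0,0,0,0,-0.03,1,0,0,0,0,0,-0.07,1,0,0,0,0,0,-0.12,1,0,0,0,0,-0.05,-0.13,1,0,0,0,0,-0.1,-0.13,1,0,0,0,0,-0.15,-0.13,1,0,0,0,0,-0.18,-0.13,1,0,0,0,0,-0.18,-0.13,1,0,0,0,0,-0.18,-0.13,1]'

```text
clock: 7.7
position: [0.4902, -0.1088, 0.1872]
ee_rot: [0.989, -0.145, -0.0, 0.0]
ft_force: [-0.6, -0.1, -0.0]
grip_width: 1.0
grasp_force: 0.0
```

```bash
python3 -c "
from h import *
goto(.4595,-.0803,.029,-.29)
crop('top','t3',330,150,180,145,4)
for z in (.006,.086): print(((pix('top',[.4382,-.2785,z])-[330,150]+.5)*4).round())
"
```

```text
turn [ 0.   0.  -0.1] shift [-0.0376 -0.0185  0.1582]
[483. 440.]
[517. 447.]
```

View pics/t3.png

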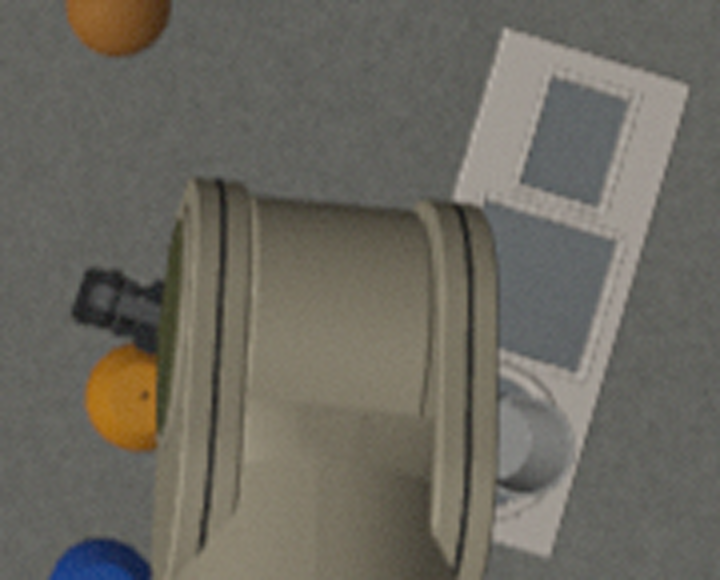

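>>> play_rows --plan '[0,0,0,-0.019,-0.009,0.02,1,0,0,0,-0.0376,-0.0185,0.05,1,0,0,0,-0.0376,-0.0185,0.08,1,0,0,0,-0.0376,-0.0185,0.12,1,0,0,0,-0.0376,-0.0185,0.15,1,0,0,0,-0.0376,-0.0185,0.163,1,0,0,0,-0.0376,-0.0185,0.163,1,0,0,0,-0.0376,-0.0185,0.163,0.8,0,0,0,-0.0376,-0.0185,0.163,0.65,0,0,0,-0.0376,-0.0185,0.163,0.5,0,0,0,-0.0376,-0.0185,0.163,0.5,0,0,0,-0.0376,-0.0185,0.163,0.5,0,0,0,-0.0376,-0.0185,0.163,0.5,0,0,0,-0.0376,-0.0185,0.163,0.5,0,0,0,-0.0376,-0.0185,0.163,0.5]' --squeeze 30

```text
clock: 9.62
position: [0.4607, -0.0798, 0.0258]
ee_rot: [0.989, -0.145, 0.001, 0.0]
ft_force: [-2.0, 0.5, 7.4]
grip_width: 0.698
grasp_force: 31.1
```

```bash
python3 -c "
from h import *
goto(.4595,-.0803,.15,-.29)
goto(.5265,-.3048,.15,-.29)"
```

```text
turn [ 0.  -0.1 -0. ] shift [-0.0007  0.0009 -0.1242]
turn [ 0.  -0.1 -0. ] shift [ 0.1278  0.1968 -0.1239]
```

>>> play_rows --plan '[0,0,0,0,0,-0.02,0.5,0,0,0,0,0,-0.05,0.5,0,0,0,0,0,-0.085,0.5,0,0,0,0.01,0.015,-0.11,0.5,0,0,0,0.025,0.04,-0.12,0.5,0,0,0,0.043,0.066,-0.12,0.5,0,0,0,0.061,0.094,-0.12,0.5,0,0,0,0.08,0.122,-0.12,0.5,0,0,0,0.097,0.15,-0.12,0.5,0,0,0,0.113,0.174,-0.12,0.5,0,0,0,0.123,0.19,-0.12,0.5,0,0,0,0.1278,0.1968,-0.12,0.5,0,0,0,0.1278,0.1968,-0.12,0.5,0,0,0,0.1278,0.1968,-0.12,0.5]'

```text
clock: 11.38
position: [0.526, -0.3034, 0.1444]
ee_rot: [0.99, -0.144, -0.0, -0.0]
ft_force: [-0.4, -0.4, -1.6]
grip_width: 0.701
grasp_force: 33.2
```

```bash
python3 -c "
from h import *
goto(.5265,-.3048,.0315,-.29)
crop('side','s4',330,80,200,150,4)
for z in(.006,.086):print(((pix('side',[.4382,-.2785,z])-[330,80]+.5)*4).round())"
```

```text
turn [-0.   0.   0.1] shift [0.0009 0.0012 0.1129]
[416. 412.]
[436. 289.]
```

View pics/s4.png

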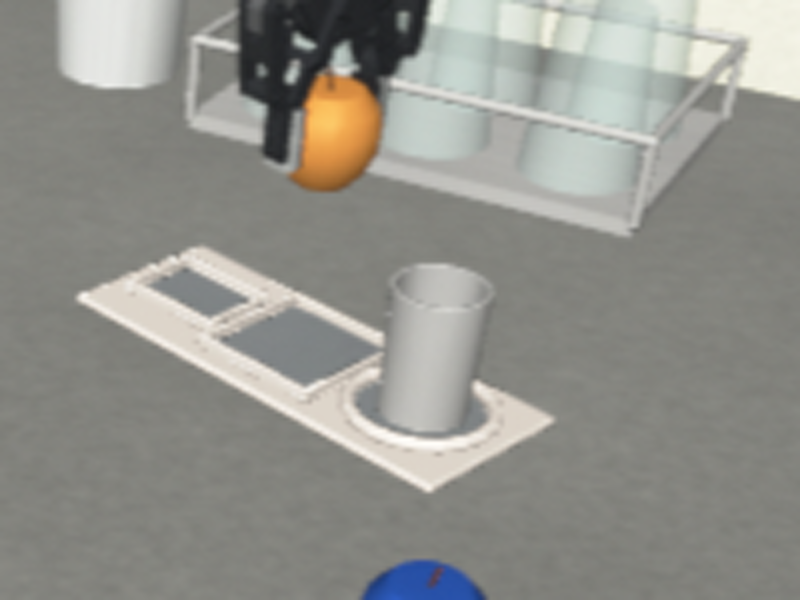

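Tumbler stands upright, about central in the round well (base at crop (425,412), well centre about (421,408)). The apple is held upright. Lowering it.

>>> play_rows --plan '[0,0,0,0.001,0.001,0.03,0.5,0,0,0,0.001,0.001,0.065,0.5,0,0,0,0.001,0.001,0.095,0.5,0,0,0,0.001,0.001,0.107,0.5,0,0,0,0.001,0.001,0.112,0.5,0,0,0,0.001,0.001,0.114,0.5,0,0,0,0.001,0.001,0.114,0.5]'

```text
clock: 12.3
position: [0.5275, -0.3061, 0.0319]
ee_rot: [0.989, -0.145, 0.001, 0.0]
ft_force: [-1.1, 1.1, 3.5]
grip_width: 0.698
grasp_force: 33.6
```

>>> play_rows --plan '[0,0,0,0,0,0,0.75,0,0,0,0,0,0,0.85,0,0,0,0,0,0,1,0,0,0,0,0,0,1,0,0,0,0,0,0,1,0,0,0,0,0,-0.03,1,0,0,0,0,0,-0.07,1,0,0,0,0,0,-0.12,1,0,0,-5,-0.03,-0.05,-0.13,1,0,0,-10,-0.06,-0.1,-0.13,1,0,0,-15,-0.09,-0.15,-0.13,1,0,0,-20,-0.12,-0.2,-0.13,1,0,0,-25,-0.15,-0.25,-0.13,1,0,0,-25,-0.16,-0.3,-0.13,1,0,0,-25,-0.17,-0.34,-0.13,1,0,0,-25,-0.17,-0.34,-0.13,1,0,0,-25,-0.17,-0.34,-0.13,1]'

```text
clock: 14.42
position: [0.461, 0.0679, 0.1602]
ee_rot: [0.997, 0.073, -0.0, 0.0]
ft_force: [0.3, -0.8, 0.1]
grip_width: 0.996
grasp_force: 0.0
```

```bash
python3 -c "
from h import *
print(status.get_obs()['joint_pos'].round(2))
goto(.4556,.0689,.035,.147)
crop('side','s5',260,130,200,150,4)"
```

```text
[ 0.39  0.1  -0.66  1.94  0.07  1.12 -1.72]
turn [ 0.   0.  -0.1] shift [-0.0052 -0.0019  0.1252]
```

View pics/s5.png

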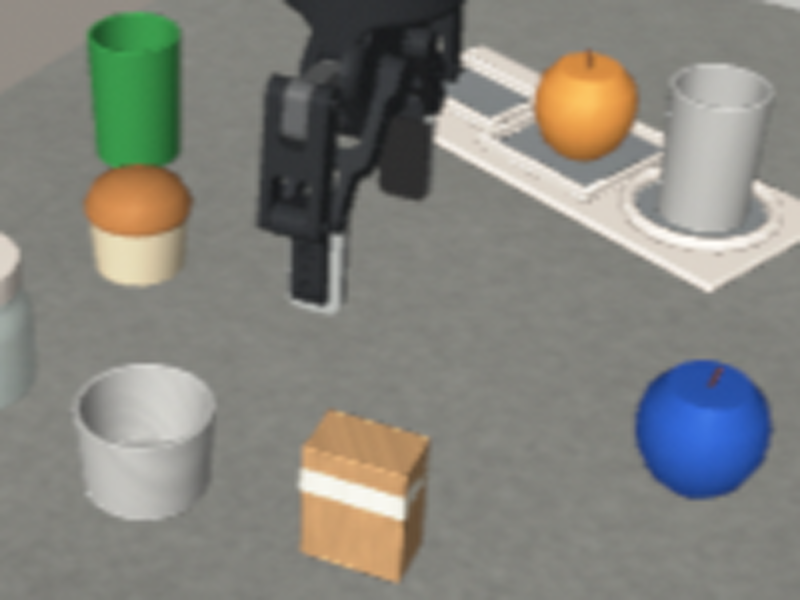

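Apple stands upright in the square well. Carton at crop (365,490), its long face along x as measured. Gripping it.

>>> play_rows --plan '[0,0,0,-0.005,-0.002,0.03,1,0,0,0,-0.005,-0.002,0.065,1,0,0,0,-0.005,-0.002,0.1,1,0,0,0,-0.005,-0.002,0.12,1,0,0,0,-0.005,-0.002,0.125,0.8,0,0,0,-0.005,-0.002,0.125,0.6,0,0,0,-0.005,-0.002,0.125,0.45,0,0,0,-0.005,-0.002,0.125,0.35,0,0,0,-0.005,-0.002,0.125,0.25,0,0,0,-0.005,-0.002,0.125,0.2,0,0,0,-0.005,-0.002,0.125,0.2,0,0,0,-0.005,-0.002,0.125,0.2,0,0,0,-0.005,-0.002,0.125,0.2]' --squeeze 30

```text
clock: 16.1
position: [0.4565, 0.0697, 0.0362]
ee_rot: [0.997, 0.073, 0.001, 0.0]
ft_force: [-1.3, -1.2, 6.7]
grip_width: 0.345
grasp_force: 30.3
```

```bash
python3 -c "
from h import *
goto(.6098,-.330,.15,-.288)"
```

```text
turn [ 0.  -0.1 24.9] shift [ 0.0938  0.4178 -0.1134]
```

>>> play_rows --plan '[0,0,0,0,0,-0.02,0.2,0,0,0,0,0,-0.055,0.2,0,0,0,0,0,-0.09,0.2,0,0,1,0.003,0.015,-0.12,0.2,0,0,3,0.01,0.045,-0.125,0.2,0,0,5,0.018,0.08,-0.125,0.2,0,0,7,0.026,0.115,-0.125,0.2,0,0,9,0.034,0.15,-0.125,0.2,0,0,11,0.042,0.188,-0.125,0.2,0,0,13.5,0.05,0.225,-0.125,0.2,0,0,16,0.059,0.263,-0.125,0.2,0,0,18,0.067,0.3,-0.125,0.2,0,0,20,0.075,0.335,-0.125,0.2,0,0,22,0.083,0.37,-0.125,0.2,0,0,24,0.089,0.395,-0.125,0.2,0,0,25,0.093,0.412,-0.125,0.2,0,0,25,0.094,0.418,-0.125,0.2,0,0,25,0.094,0.418,-0.125,0.2,0,0,25,0.094,0.418,-0.125,0.2]'

```text
clock: 18.48
position: [0.6094, -0.3294, 0.16]
ee_rot: [0.99, -0.144, -0.0, -0.0]
ft_force: [0.1, 0.1, -0.9]
grip_width: 0.343
grasp_force: 29.8
```

```bash
python3 -c "
from h import *
goto(.6098,-.330,.0415,-.288)
crop('side','s6',300,50,200,150,4)
print(((pix('side',[.6098,-.330,.006])-[300,50]+.5)*4).round(), ((pix('side',[.6098,-.330,.11])-[300,50]+.5)*4).round())"
```

```text
turn [-0.   0.  -0.1] shift [0.0006 0.0005 0.1185]
[314. 418.] [326. 266.]
```

View pics/s6.png

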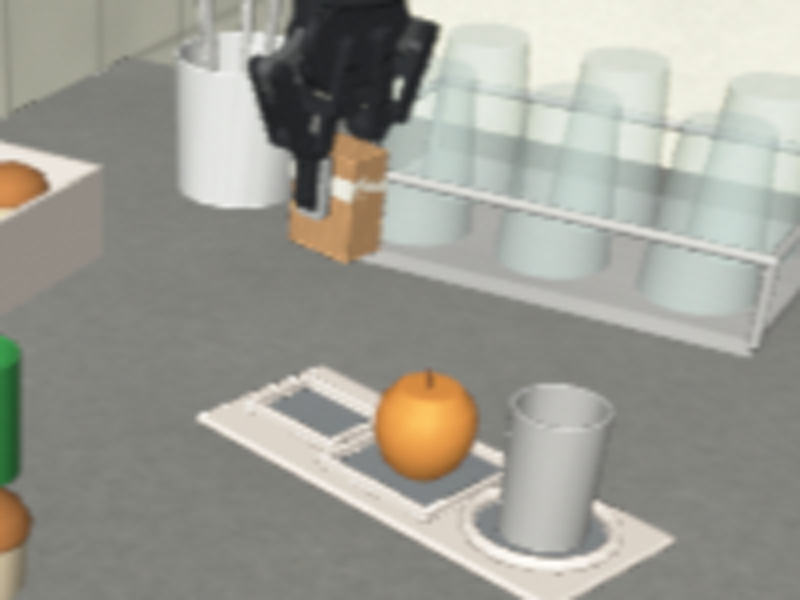

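Carton is held level above the oblong well (bottom centre about crop (337,244), well about (320,412)), which matches the calculation. Apple and tumbler are upright. Lowering.

>>> play_rows --plan '[0,0,0,0.001,0,0.035,0.2,0,0,0,0.001,0,0.07,0.2,0,0,0,0.001,0,0.1,0.2,0,0,0,0.001,0,0.112,0.2,0,0,0,0.001,0,0.117,0.2,0,0,0,0.001,0,0.119,0.2,0,0,0,0.001,0,0.119,0.2]'

```text
clock: 19.4
position: [0.6111, -0.3306, 0.0425]
ee_rot: [0.989, -0.145, 0.001, 0.0]
ft_force: [-0.1, 0.1, -0.4]
grip_width: 0.342
grasp_force: 29.9
```

>>> play_rows --plan '[0,0,0,0,0,0.002,0.2,0,0,0,0,0,0.002,0.2,0,0,0,0,0,0.002,0.45,0,0,0,0,0,0.002,0.6,0,0,0,0,0,0.002,0.8,0,0,0,0,0,0.002,1,0,0,0,0,0,0.002,1,0,0,0,0,0,-0.03,1,0,0,0,0,0,-0.07,1,0,0,0,0,0,-0.12,1,0,0,-4,0,-0.05,-0.12,1,0,0,-8,0,-0.1,-0.12,1,0,0,-12,0,-0.15,-0.12,1,0,0,-16,0.02,-0.2,-0.12,1,0,0,-18,0.03,-0.25,-0.12,1,0,0,-18,0.04,-0.3,-0.12,1,0,0,-18,0.05,-0.35,-0.12,1,0,0,-18,0.06,-0.4,-0.12,1,0,0,-18,0.06,-0.4,-0.12,1,0,0,-18,0.06,-0.4,-0.12,1]'

```text
clock: 21.9
position: [0.7825, 0.0353, 0.1609]
ee_rot: [1.0, 0.012, -0.0, 0.0]
ft_force: [-0.3, -0.9, 0.0]
grip_width: 1.0
grasp_force: 0.0
```

```bash
python3 -c "
from h import *
print(status.get_obs()['joint_pos'].round(2))
goto(.5644,.0835,.025,.03)
crop('top','t7',380,140,140,150,4)"
```

```text
[ 0.13  0.78 -0.44  1.02  0.31  1.41 -1.8 ]
turn [ 0.   0.  -0.4] shift [-0.2168 -0.0534  0.136 ]
```

View pics/t7.png

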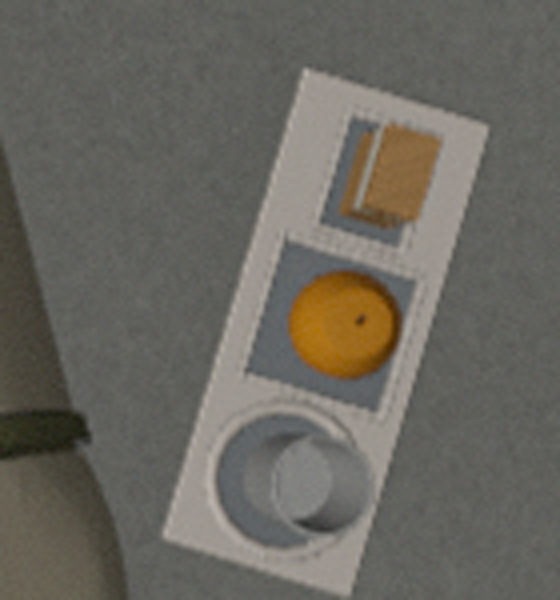

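All three stand in the long tray: tumbler (302,480), apple (345,325), carton (408,173) in the crop. Now the low cup. The hand overshot in x on the way, so I'm coming back at height.

>>> play_rows --plan '[0,0,0,-0.05,-0.012,0,1,0,0,0,-0.1,-0.025,0,1,0,0,0,-0.15,-0.037,0,1,0,0,0,-0.2,-0.05,0,1,0,0,0,-0.2168,-0.0534,0.02,1,0,0,0,-0.2168,-0.0534,0.05,1,0,0,0,-0.2168,-0.0534,0.09,1,0,0,0,-0.2168,-0.0534,0.12,1,0,0,0,-0.2168,-0.0534,0.136,1,0,0,0,-0.2168,-0.0534,0.14,1,0,0,0,-0.2168,-0.0534,0.14,1,0,0,0,-0.2168,-0.0534,0.14,0.85,0,0,0,-0.2168,-0.0534,0.14,0.7,0,0,0,-0.2168,-0.0534,0.14,0.6,0,0,0,-0.2168,-0.0534,0.14,0.6,0,0,0,-0.2168,-0.0534,0.14,0.6,0,0,0,-0.2168,-0.0534,0.14,0.6,0,0,0,-0.2168,-0.0534,0.14,0.6]' --squeeze 30

```text
clock: 24.2
position: [0.5652, 0.084, 0.0227]
ee_rot: [1.0, 0.012, 0.001, 0.0]
ft_force: [-2.7, -1.0, 8.0]
grip_width: 0.746
grasp_force: 31.6
```

```bash
python3 -c "
from h import *
print(world('top',481.6,182.9,.068))
goto(.439,.318,.12,.03)"
```

```text
[ 0.60892844 -0.33250558  0.068     ]
turn [ 0.  -0.1 -0.4] shift [-0.1205 -0.2369 -0.0976]
```

>>> play_rows --plan '[0,0,0,0,0,-0.02,0.6,0,0,0,0,0,-0.05,0.6,0,0,0,-0.005,-0.01,-0.08,0.6,0,0,0,-0.015,-0.03,-0.1,0.6,0,0,0,-0.03,-0.06,-0.1,0.6,0,0,0,-0.046,-0.091,-0.1,0.6,0,0,0,-0.063,-0.123,-0.1,0.6,0,0,0,-0.079,-0.155,-0.1,0.6,0,0,0,-0.095,-0.187,-0.1,0.6,0,0,0,-0.108,-0.213,-0.1,0.6,0,0,0,-0.117,-0.23,-0.1,0.6,0,0,0,-0.1205,-0.237,-0.1,0.6,0,0,0,-0.1205,-0.237,-0.1,0.6,0,0,0,-0.1205,-0.237,-0.1,0.6]'

```text
clock: 25.95
position: [0.4389, 0.3172, 0.1213]
ee_rot: [1.0, 0.011, 0.0, 0.0]
ft_force: [0.5, -0.4, -1.6]
grip_width: 0.744
grasp_force: 33.3
```

```bash
python3 -c "
from h import *
print(status.get_obs()['joint_pos'].round(2))
goto(.439,.318,.0287,.03)"
```

```text
[-0.12  0.33 -0.68  1.8   0.24  1.09 -2.44]
turn [ 0.  -0.  -0.4] shift [ 0.0001 -0.0008  0.0926]
```

>>> play_rows --plan '[0,0,0,0,-0.001,0.03,0.6,0,0,0,0,-0.001,0.06,0.6,0,0,0,0,-0.001,0.08,0.6,0,0,0,0,-0.001,0.088,0.6,0,0,0,0,-0.001,0.092,0.6,0,0,0,0,-0.001,0.0945,0.6,0,0,0,0,-0.001,0.0945,0.6]'

```text
clock: 26.82
position: [0.4388, 0.3193, 0.0286]
ee_rot: [1.0, 0.012, 0.001, 0.0]
ft_force: [-6.5, -4.5, 13.6]
grip_width: 0.744
grasp_force: 34.2
```

>>> play_rows --plan '[0,0,0,0,0,-0.0015,0.6,0,0,0,0,0,-0.0015,0.6,0,0,0,0,0,-0.0015,0.6]'

```text
clock: 27.2
position: [0.4388, 0.3193, 0.0287]
ee_rot: [1.0, 0.012, 0.0, -0.0]
ft_force: [-0.0, -1.1, 3.3]
grip_width: 0.745
grasp_force: 33.6
```

>>> play_rows --plan '[0,0,0,0,0,-0.0015,0.85,0,0,0,0,0,-0.0015,1,0,0,0,0,0,-0.0015,1,0,0,0,0,0,-0.0015,1,0,0,0,0,0,-0.03,1,0,0,0,0,0,-0.08,1,0,0,0,0,0,-0.13,1,0,0,0,0.03,0.045,-0.14,1,0,0,0,0.06,0.09,-0.14,1,0,0,0,0.09,0.14,-0.14,1,0,0,0,0.12,0.19,-0.14,1,0,0,0,0.15,0.24,-0.14,1,0,0,0,0.18,0.29,-0.14,1,0,0,0,0.21,0.34,-0.14,1,0,0,0,0.233,0.39,-0.14,1,0,0,0,0.233,0.39,-0.14,1,0,0,0,0.233,0.39,-0.14,1]'

```text
clock: 29.32
position: [0.6804, -0.0648, 0.1679]
ee_rot: [1.0, 0.012, -0.0, -0.0]
ft_force: [-0.5, 1.5, -0.7]
grip_width: 1.002
grasp_force: 0.0
```

```bash
python3 -c "
from h import *
goto(.6806,-.0653,.024,.03)
crop('top','t8',150,120,180,150,4)"
```

```text
turn [-0.   0.  -0.4] shift [0.0003 0.0007 0.1439]
```

View pics/t8.png

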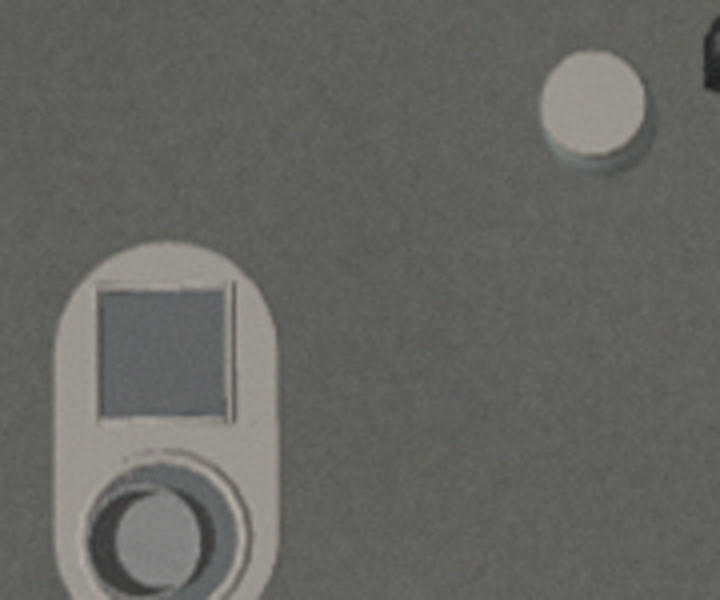

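Low cup stands near the middle of the round well (base (158,538), well centre about (163,538)), and the jar hasn't moved. Now the muffin.

>>> play_rows --plan '[0,0,0,0,0.001,0.04,1,0,0,0,0,0.001,0.08,1,0,0,0,0,0.001,0.11,1,0,0,0,0,0.001,0.13,1,0,0,0,0,0.001,0.142,1,0,0,0,0,0.001,0.142,1,0,0,0,0,0.001,0.142,0.8,0,0,0,0,0.001,0.142,0.65,0,0,0,0,0.001,0.142,0.5,0,0,0,0,0.001,0.142,0.5,0,0,0,0,0.001,0.142,0.5,0,0,0,0,0.001,0.142,0.5,0,0,0,0,0.001,0.142,0.5]' --squeeze 25

```text
clock: 31.0
position: [0.6814, -0.0663, 0.028]
ee_rot: [1.0, 0.012, 0.001, 0.0]
ft_force: [-2.0, -0.2, 4.5]
grip_width: 0.676
grasp_force: 26.2
```

```bash
python3 -c "
from h import *
goto(.5455,.321,.15,.03)"
```

```text
turn [ 0.  -0.1 -0.4] shift [-0.1265 -0.3904 -0.1224]
```

>>> play_rows --plan '[0,0,0,0,0,-0.02,0.5,0,0,0,0,0,-0.055,0.5,0,0,0,0,0,-0.09,0.5,0,0,0,-0.004,-0.012,-0.12,0.5,0,0,0,-0.013,-0.04,-0.122,0.5,0,0,0,-0.023,-0.072,-0.122,0.5,0,0,0,-0.034,-0.106,-0.122,0.5,0,0,0,-0.045,-0.14,-0.122,0.5,0,0,0,-0.056,-0.174,-0.122,0.5,0,0,0,-0.067,-0.208,-0.122,0.5,0,0,0,-0.078,-0.242,-0.122,0.5,0,0,0,-0.089,-0.276,-0.122,0.5,0,0,0,-0.1,-0.31,-0.122,0.5,0,0,0,-0.11,-0.34,-0.122,0.5,0,0,0,-0.118,-0.365,-0.122,0.5,0,0,0,-0.124,-0.382,-0.122,0.5,0,0,0,-0.1265,-0.39,-0.122,0.5,0,0,0,-0.1265,-0.39,-0.122,0.5,0,0,0,-0.1265,-0.39,-0.122,0.5]'

```text
clock: 33.38
position: [0.5456, 0.3193, 0.1482]
ee_rot: [1.0, 0.011, 0.0, 0.0]
ft_force: [-0.0, 0.0, -0.8]
grip_width: 0.675
grasp_force: 27.1
```

```bash
python3 -c "
from h import *
goto(.5455,.321,.034,.03)
crop('side','s9',110,180,230,190,3)"
```

```text
turn [ 0.  -0.  -0.4] shift [-1.000e-04 -1.800e-03  1.142e-01]
```

View pics/s9.png

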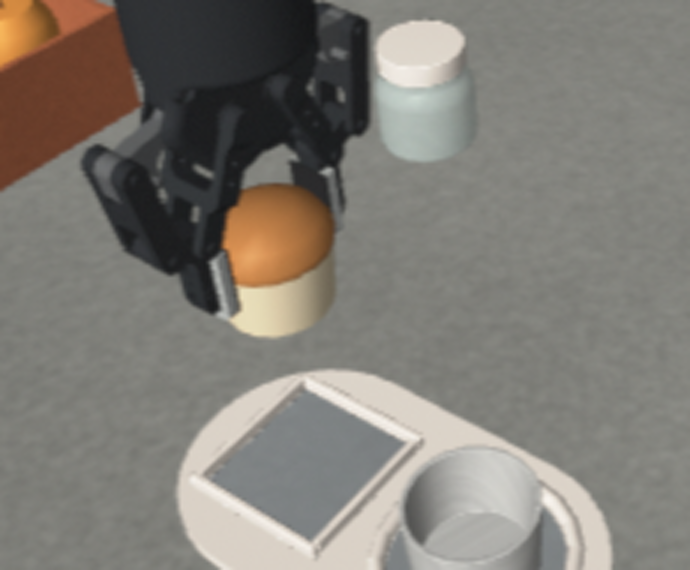

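Muffin held upright above the square well (well centre about crop (310,460)), and the cup is in its well. Lowering.

>>> play_rows --plan '[0,0,0,0,-0.002,0.035,0.5,0,0,0,0,-0.002,0.07,0.5,0,0,0,0,-0.002,0.097,0.5,0,0,0,0,-0.002,0.108,0.5,0,0,0,0,-0.002,0.113,0.5,0,0,0,0,-0.002,0.1145,0.5,0,0,0,0,-0.002,0.1145,0.5]'

```text
clock: 34.3
position: [0.5453, 0.3228, 0.0346]
ee_rot: [1.0, 0.012, 0.001, -0.0]
ft_force: [1.0, 0.2, -0.9]
grip_width: 0.674
grasp_force: 27.2
```

>>> play_rows --plan '[0,0,0,0,0.001,0.001,0.5,0,0,0,0,0.001,0.0015,0.5,0,0,0,0,0.001,0.0015,0.5]'

```text
clock: 34.67
position: [0.5453, 0.3223, 0.0339]
ee_rot: [1.0, 0.012, 0.001, -0.0]
ft_force: [-2.7, 0.0, 9.1]
grip_width: 0.675
grasp_force: 27.7
```

>>> play_rows --plan '[0,0,0,0,0,-0.001,0.5,0,0,0,0,0,-0.001,0.75,0,0,0,0,0,-0.001,1,0,0,0,0,0,-0.001,1,0,0,0,0,0,-0.001,1,0,0,0,0,0,-0.03,1,0,0,0,0,0,-0.08,1,0,0,0,0,0,-0.14,1,0,0,0,0,0.06,-0.18,1,0,0,0,0,0.12,-0.2,1,0,0,0,0,0.18,-0.2,1,0,0,0,0,0.24,-0.2,1,0,0,0,0,0.3,-0.2,1,0,0,0,0,0.33,-0.2,1,0,0,0,0,0.33,-0.2,1,0,0,0,0,0.33,-0.2,1]'

```text
clock: 36.67
position: [0.5527, -0.0072, 0.2324]
ee_rot: [1.0, 0.012, 0.0, -0.0]
ft_force: [-1.8, 0.4, -0.2]
grip_width: 1.001
grasp_force: 0.0
```

```bash
python3 -c "
from h import *
a=viewer.camera('top')[60:300,150:510,::-1]
cv2.imwrite('pics/t10.png',cv2.resize(a,None,fx=2.2,fy=2.2,interpolation=cv2.INTER_CUBIC))"
```

```text
(no output)
```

View pics/t10.png

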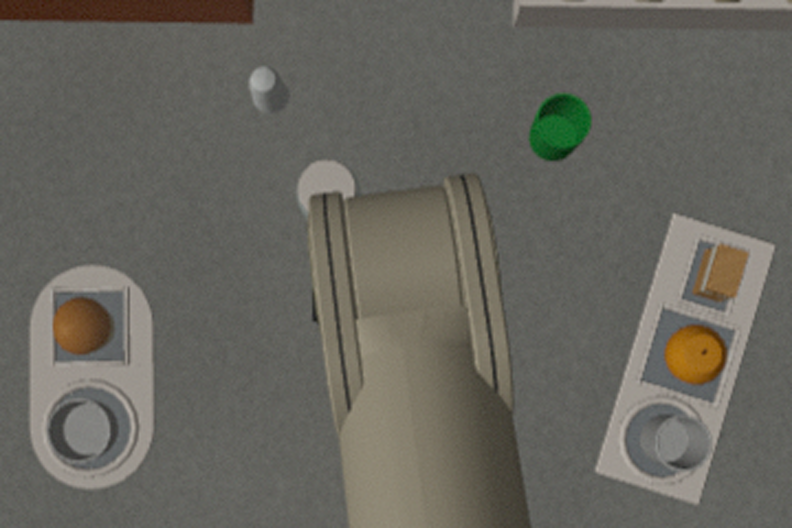

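All five stand in their wells. Allowing for parallax, they sit near the centres: muffin (82,326), cup (85,430), carton (722,270), apple (696,353), tumbler (680,440). Jar, shaker and green tumbler are where they were, and the arm is clear.

```bash
python3 -c "
from workcell import manip
print(manip.hand_in())"
```

```text
the job is handed in; nothing more can be done
None
```

I placed all five items upright, each near the middle of its well, let them go and handed the job in at about 37 s; the sugar jar and salt shaker were not touched, and no verdict came back.

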